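# Press the old glide out of a chair corner block

## Robot

A 7-joint arm with a two-finger parallel gripper is mounted at the origin on the work surface. World frame = base frame: x ahead of the robot, y to its left, z up, the work surface at z = 0. Lengths are in m, angles in rad, forces in N, time in s.
With the tool pointing down it reaches from about 0.4 to 0.85 m from the base axis. Payload 10.4 kg.
Tool frame: the origin (TCP) lies at the very end of the fingers, on their centre line; the grasp point (between the pads) lies behind it (robot.hold_point_z is the z of the grasp point in the tool frame, in m); z points along the fingers, y is the direction in which the jaws open and shut (so a half turn about z gives the same grasp; the last joint's range is limited). The gripper opens to 85 mm and grips with 20 to 120 N. Pads are 22 mm wide; open, the fingers measure 114 mm over their backs; the gripper's body (76 mm by 85 mm) begins 54 mm behind the grasp point. The pads swing forward as they close: fully open they stand 13 mm farther back than shut.
Start: joints at [1.18, 0.332, -0.065, 1.46, 0.022, 1.35, -0.088], TCP at [0.225, -0.583, 0.231] pointing down, gripper open.
Joint ranges: [-2.6, 2.6], [-0.5, 2.12], [-1.47, 1.34], [0.16, 2.42], [-1.27, 4.41], [0.06, 2.06], [-2.6, 2.6]. Speed limits (rad/s): [2.22, 2.22, 2.79, 2.79, 3.14, 3.14, 3.14].

## Interface

Orientations are given as a rotation vector (axis times angle).
In Python, from rig import robot gives the robot as it stands.
- The arm moves only by the tool move_arm, never from a script. Its arguments are lists of equal length, an entry for each row: "gripper": the finger opening in mm, from 0 to 85.4; "dp": the shift along the world's x, y, z in mm, a list of three; "twist": the turn, a rotation vector about the world's x, y, z in rad, a list of three. In form: {"gripper": [gripper, ...], "dp": [[x, y, z], ...], "twist": [[rx, ry, rz], ...]}. A call has 1 to 8 rows; each row is the pose to reach, as a shift and turn from the pose measured when the call began; what a row does not reach only later rows make up. A row lasts 1/8 s, in which the tool goes at most 62.5 mm and 10.7 degrees, less where a joint would pass 70% of its speed; a pose out of reach is approached as far as the arm can. A call with a gripper value outside its range is refused whole. The fingers move at their own pace and stop on an object; "newtons" is the grip in N (left out, the last holds). Time passes only in rows, so rows that repeat a pose let the fingers close. It gives the time, the measured TCP pose, the force and the opening at its end, in the units of the state.
- robot.get_obs(): the state, without advancing time (a new reading comes with each control period).
- robot.grab_frame(name): name is "side" or "top" or "wrist"; returns a dict with "color" (480x640x3 uint8, red, green, blue), "fx", "fy", "cx", "cy" (pixels), "origin" and "rotation" of the camera in the world; the wrist camera has in their place "tool_from_camera" (4x4, takes a point from camera to tool coordinates, whose origin is the TCP and whose axes are the flange's). Camera axes: x right, y up, looking along -z (the intrinsics and any distortion apply to the point x, -y, -z); pixel columns grow to the right and rows downward; lengths in m; the calibration is good to about 2 mm. The wrist camera is an equidistant fisheye: a pixel r from the principal point sees the ray r / f radians off the axis. A picture is of the moment at which its call begins: read the wrist's pose just before it. There is no depth.
- robot.finish_job(): hands the job in, once; it reports no verdict.
Trained networks look in the newest picture that a camera, given by its name, has taken for a name from the list of things; names that differ only in an ending like _2 or _b are one class to them, and where a whole thing is asked for, a point or a joint stands for the part that bears it (a point fixed in the world has none). Each returns a list of dicts, best first, with "confidence" (0 to 1); they miss things now and then, are a little off and sometimes report something else, mostly with a low value. They report only what shows in the picture. A call takes as long as a camera call. They do not tell look-alikes from the thing itself.
- robot.search_frame(camera, target): "xy" ([column, row] in pixels, amid what is visible of it).
- robot.cut_out(camera, target): "mask" (480x640 bool, what is visible of it) and "xy" ([column, row] in pixels, amid what is visible of it).
The state is a dict: "time_s": time; "joint_pos": joint angles; "joint_vel": joint speeds; "tau": joint torques, N m; "eef_pos": TCP position; "eef_rot": TCP orientation; "wrist_force": force on the tool from outside, world axes, zero at the start; "wrist_torque": the same for the moment, N m; "gripper_width": opening from 0.0 (shut) to 1.0 (fully open).
Only numpy, scipy, OpenCV 4.12 (cv2) and the standard library are available. Lean on these libraries where they do the work, as an engineer would, in place of code of your own. Each camera call takes 0.05 s, during which the arm holds its last target.

## Task

Take the slim drift from the rack, feel its tip into the hole in the round wooden boss on top of the press-out stand, and press it down gently and steadily, without bearing hard on the wood or on the metal, until the old steel glide seated underneath is driven out and drops into the catch tray. Then draw the drift out and put it back standing in its own slot in the rack, leaving the other things alone.

Things in the scene. Friction and masses are not known exactly. Their poses are not given: they have to be found in the camera images.
- drift: Slim drift (ejector rod), upright. From tip up: steel shaft 8 mm diameter, 54 mm long, tip edge bevelled 1 mm; collar 28 mm diameter, 8 mm high; round wooden handle 22 mm diameter, 48 mm high (grip here). 110 mm overall, 95 to 150 g. Origin at the tip's centre, z up. At the start it hangs by its collar in one of the rack's three slots, which one varies. No pose while held.
- thick_drift: A bystander in another rack slot: same build, but shaft 16 mm, collar 36 mm, handle 30 mm in diameter; too thick for the hole. Origin at its tip, z up.
- short_punch: A bystander in another rack slot: shaft 8 mm diameter but only 22 mm long, collar 28 mm diameter, squat wooden knob 28 mm diameter and 24 mm high; too short for the job. Origin at its tip, z up.
- rack: Fixed wooden rack: a board 70 by 224 by 12 mm on two end boards, its top 75 mm above the table. Three through slots (round, 18 mm diameter) on its centre line, at -74, 0 and +74 mm along its own y. Origin on the table under its centre, z up.
- stand: Fixed press-out stand, origin on the table under its axis, z up. Wooden base 150 by 120 by 8 mm; two bearers along x (inner faces 38 mm either side of the axis); on them a wooden corner block, 76 by 120 mm, from 58 to 82 mm height, with a 20 mm counterbore on the axis that holds the glide; on that, centred on the axis, a round wooden boss 68 mm diameter, 20 mm thick (see point block_top).
- tray (a point): Centre of the catch tray's floor, 8 mm above the table, on the stand's axis below the block. The tray is 98 mm long (x) by 76 mm wide (y), with 14 mm walls at the two x ends and the bearers at the sides. Axes as the stand's.
- glide: Old steel furniture glide, 48 to 75 g: foot disc 30 mm diameter, 4 mm thick; above it a stem 24 mm long, at most 18 mm diameter, tapering towards the foot. Seated, its top is 82 mm above the table. Pushing it down takes about 4 N at first, rising to 8 to 18 N, for about 20 mm; then it lets go and falls about 25 mm into the tray, where it may stand or lie. Origin at the centre of the foot's underside, z along the stem.
- tack_jar: Bystander: a jar 52 mm diameter, 60 mm high. Origin under its centre.
- webbing_reel: Bystander: a wooden ring 76 mm diameter, 30 mm high, lying flat. Origin under its centre.
- glue_cup: Bystander: a steel cup 70 mm diameter, 70 mm high. Origin under its centre.
- mallet: Bystander: a hammer lying on the table. Origin under its middle.
- screwdriver: Bystander: a screwdriver lying on the table. Origin under its middle.
- chair_leg: Bystander: a black square chair leg 200 by 40 by 40 mm lying on the table. Origin under its centre.
- block_top (a point): Centre of the round boss's upper face, on the stand's axis, 102 mm above the table. NOT the hole: the boss's vertical through bore is 4 mm off this centre, in a direction that differs each time and is not measured; look or feel for it around that circle. Bore 9.5 mm diameter, 20 mm deep to the glide's top, mouth bevelled 1 mm all round. The boss is fixed and does not turn.
There are look-alikes about, which are no part of the job. Leave any yellow look-alike of the stand alone.

How it is judged:
On the way, in this order (a step that is already met when the one before it is completed fails the run):
1. the drift's tip is down the bore, with the glide still seated (z of drift in the frame of stand below 0.093 m and horizontal distance between drift and stand below 0.008 m and angle between drift's own z axis and vertical below 0.12 rad and z of glide in the frame of stand above 0.045 m), for 0.1 s.
2. the glide has dropped into the tray while the drift is through the bore (z of glide in the frame of stand below 0.025 m and z of drift in the frame of stand below 0.075 m and horizontal distance between drift and stand below 0.008 m), for 0.1 s.
At the end, for the whole second after the job is handed in: The glide lies at rest in the catch tray (within its walls, its foot less than 20 mm above the tray floor), and the drift stands upright (within 7 degrees) and at rest in the rack slot it came from, its tip within 12 mm of where it was (x of glide in the frame of tray between -0.049 and 0.049 m and y of glide in the frame of tray between -0.038 and 0.038 m and z of glide in the frame of tray below 0.02 m and linear speed of each of glide, drift below 0.02 m/s and distance of drift from where it was at the start of the episode below 0.012 m and angle between drift's own z axis and vertical below 0.12 rad); the robot touches nothing.
It fails at once if the drift bears on the wood of the block or boss with more than 25 N (contact force between drift and stand above 25 N).
It fails at once if the drift bears on the glide with more than 30 N (contact force between drift and glide above 30 N).
It fails at once if another tool in the rack is pulled out or knocked over (distance of any of thick_drift, short_punch from where it was at the start of the episode above 0.02 m).
It fails at once if a bystander on the table is shifted more than 30 mm (distance of any of tack_jar, webbing_reel, glue_cup, mallet, screwdriver, chair_leg from where it was at the start of the episode above 0.03 m).
It also fails if it takes over 67 s, if anything falls off the work surface, if the arm or the gripper's body presses on something with over 40 N, if the wrist force passes 120 N, or if a joint passes its speed limit or range.

## Working session

There is one attempt and no reset: what is moved stays moved. The work goes in short steps, Python scripts to look and compute and a tool call to move; the robot and the scene stay as the last step left them, time stands still between calls to the robot, and variables do not carry over. Pictures are saved under pics/ and viewed, and the job is handed in when it is done.

Besides the shell and the picture viewer there is one more tool, called after "Request:" as a command line: name --argument value ..., lists and objects as JSON in quotes. move_arm: Moves the arm, as the interface text tells. Its arguments: {"type":"object","properties":{"gripper":{"type":"array"},"dp":{"type":"array"},"twist":{"type":"array"},"newtons":{"type":"number"}},"required":["gripper","dp","twist"]}

```bash
ls; mkdir -p pics
python3 - <<'E'
from rig import robot
import cv2
o=robot.get_obs(); print(o); print(robot.hold_point_z)
for n in ("side","top","wrist"):
    f=robot.grab_frame(n); cv2.imwrite(f"pics/{n}0.png",f["color"][:,:,::-1]); print(n,{k:v for k,v in f.items() if k!="color"})
    if n!="wrist":
        for t in ("drift","thick_drift","short_punch","rack","stand","glide"):
            print(t,[(r["xy"],round(r["confidence"],2)) for r in robot.search_frame(n,t)])
E
```

```text
pics
{'time_s': 0.0, 'joint_pos': array([ 1.18042044,  0.33284464, -0.06471615,  1.46099955,  0.0215868 ,
        1.34986369, -0.08848269]), 'joint_vel': array([-7.07343047e-04,  8.60031428e-04, -5.93797225e-04, -6.31353070e-04,
        7.26951741e-05,  6.57367109e-05, -1.68558705e-03]), 'tau': array([-9.37017649e-04, -6.25461173e+01,  4.83697979e-02, -3.91607058e+01,
        1.60633202e-02,  9.91525798e-03,  5.10972342e-06]), 'eef_pos': array([ 0.22458049, -0.5828392 ,  0.23050516]), 'eef_rot': array([-3.08724803e+00, -5.74277280e-01,  4.83505363e-04]), 'wrist_force': array([ 0.05466327, -0.51234304, -0.19404139]), 'wrist_torque': array([-0.00798954, -0.02765362,  0.00043377]), 'gripper_width': 1.003212230344649}
-0.0187
side {'fx': 462.59508490636784, 'fy': 462.59508490636784, 'cx': 315.2292449660017, 'cy': 234.46325185570004, 'origin': array([ 0.49132049, -0.7685227 ,  0.81246072]), 'rotation': array([ 0.80663484, -0.02547922, -0.04946238])}
drift [([315.2, 322.6], 0.74)]
thick_drift [([293.5, 268.0], 0.56)]
short_punch [([303.0, 296.7], 0.78)]
rack [([305.7, 322.2], 0.73)]
stand 
[... 294 characters left out ...]
42  ])}
drift [([456.5, 254.7], 0.44)]
thick_drift [([390.6, 269.2], 0.74)]
short_punch [([419.1, 263.2], 0.54)]
rack [([411.3, 266.1], 0.97)]
stand [([191.0, 141.3], 0.8), ([261.3, 248.2], 0.7), ([186.6, 314.6], 0.64)]
glide []
wrist {'fx': 371.64829954431775, 'fy': 371.64829954431775, 'cx': 318.78359119012566, 'cy': 234.6579441906866, 'tool_from_camera': array([[ 9.56485535e-04,  9.58076824e-01,  2.86509832e-01,
         7.24712855e-02],
       [ 9.99999484e-01, -8.18167015e-04, -6.02486079e-04,
         8.71133995e-05],
       [-3.42815055e-04,  2.86510261e-01, -9.58077112e-01,
        -1.40527346e-01],
       [ 0.00000000e+00,  0.00000000e+00,  0.00000000e+00,
         1.00000000e+00]])}
```

View pics/side0.png

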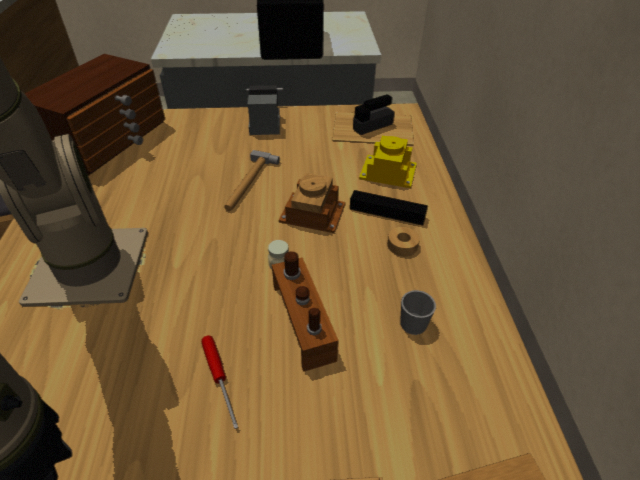

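View pics/top0.png

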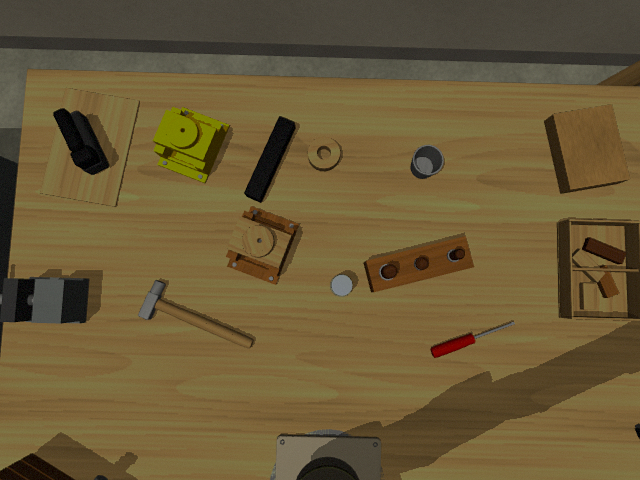

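Candidates. In the top view, the slim drift is at (457,254), the thick one at (389,270) and the short punch at (421,262). The brown stand is at (261,245) and its yellow look-alike at (190,141). I choose the drift at (457,254), which is the end slot at side (315,322), and the brown stand. Next I'll check both in close crops.

```bash
cat > h.py <<'E'
import numpy as np, cv2
from scipy.spatial.transform import Rotation as R
from rig import robot
def camT(f,obs=None):
    if "origin" in f: return np.array(f["origin"]),R.from_rotvec(f["rotation"]).as_matrix(),False
    Rt=R.from_rotvec(obs["eef_rot"]).as_matrix(); M=f["tool_from_camera"]
    return obs["eef_pos"]+Rt@M[:3,3],Rt@M[:3,:3],True
def ray(f,uv,obs=None):
    o,Rm,fe=camT(f,obs); x=(uv[0]-f["cx"])/f["fx"]; y=(uv[1]-f["cy"])/f["fy"]
    if fe:
        t=np.hypot(x,y); s=np.sin(t)/t if t>1e-9 else 1.; d=np.array([x*s,-y*s,-np.cos(t)])
    else: d=np.array([x,-y,-1.])
    return o,Rm@d
def onz(f,uv,z,obs=None):
    o,d=ray(f,uv,obs); return o+d*(z-o[2])/d[2]
def proj(f,p,obs=None):
    o,Rm,fe=camT(f,obs); q=Rm.T@(np.asarray(p)-o); x,y,z=q[0],-q[1],-q[2]
    if fe:
        r=np.hypot(x,y); t=np.arctan2(r,z); s=t/r if r>1e-9 else 1/z
        return np.array([f["cx"]+f["fx"]*x*s,f["cy"]+f["fy"]*y*s])
    return np.array([f["cx"]+f["fx"]*x/z,f["cy"]+f["fy"]*y/z])
def crop(img,c,h,s,name):
    x0,y0=int(c[0]-h),int(c[1]-h); k=img[max(0,y0):y0+2*h,max(0,x0):x0+2*h]
    cv2.imwrite(name,cv2.resize(k,None,fx=s,fy=s,interpolation=cv2.INTER_CUBIC)[:,:,::-1])
E
python3 - <<'E'
from h import *
a=robot.grab_frame("top"); b=robot.grab_frame("side")
L=cv2.resize(a["color"][205:295,215:305],None,fx=4.4,fy=4.4,interpolation=3)
M=cv2.resize(a["color"][215:305,385-20:485-10],None,fx=4.4*90/90,fy=4.4,interpolation=3)
S=cv2.resize(b["color"][240:370,260:350],None,fx=3.05,fy=3.05,interpolation=3)
h=396
k=[cv2.resize(i,(int(i.shape[1]*h/i.shape[0]),h)) for i in (L,)]
cv2.imwrite("pics/c1.png",np.hstack([cv2.resize(L,(300,300)),cv2.resize(M,(400,300))])[:,:,::-1])
cv2.imwrite("pics/c2.png",S[:,:,::-1])
for n in ("top","side"):
    f=a if n=="top" else b
    for t in ("drift","thick_drift","short_punch","rack","stand"):
        for r in robot.cut_out(n,t)[:3]:
            m=r["mask"].astype("uint8"); print(n,t,r["xy"],round(r["confidence"],2),m.sum(),cv2.boundingRect(m), cv2.minAreaRect(np.argwhere(m)[:,::-1].astype(np.float32)))
E
```

```text
top drift [456.0, 257.6] 0.61 144 (448, 250, 16, 11) ((455.5, 255.0), (10.0, 15.0), 90.0)
top thick_drift [391.0, 270.2] 0.78 224 (380, 264, 18, 16) ((388.5, 271.5), (17.0, 15.0), 0.0)
top short_punch [419.6, 262.2] 0.48 146 (414, 257, 15, 13) ((421.0000305175781, 263.0), (12.727922439575195, 12.727920532226562), 45.0)
top rack [414.7, 266.6] 0.62 2889 (364, 236, 109, 56) ((418.00140380859375, 263.880615234375), (32.876922607421875, 106.24615478515625), 75.74996948242188)
top stand [260.9, 245.3] 0.81 3772 (226, 207, 73, 77) ((259.6039733886719, 243.53961181640625), (60.51921081542969, 65.90364074707031), 20.85445785522461)
top stand [189.3, 139.7] 0.62 3842 (153, 107, 76, 76) ((187.13792419433594, 142.15516662597656), (65.73614501953125, 63.693504333496094), 21.801410675048828)
side drift [312.7, 322.0] 0.71 281 (308, 308, 14, 26) ((314.5, 320.5), (25.0, 13.0), 90.0)
side thick_drift [254.4, 175.9] 0.63 874 (224, 151, 56, 61) ((246.0584716796875, 177.32254028320312), (26.397192001342773, 74.96609497070312), 43.69804763793945)
side thick_drift [292.0, 269.4] 0.62 349 (284, 251, 16, 2
[... 287 characters left out ...]
2, 296.8] 0.78 235 (296, 285, 14, 20) ((302.5, 294.5), (19.0, 13.0), 90.0)
side rack [307.4, 321.7] 0.72 3037 (273, 258, 65, 111) ((305.5718078613281, 312.4739685058594), (112.49903106689453, 42.000579833984375), 70.07442474365234)
side stand [391.7, 162.3] 0.87 2085 (359, 136, 57, 52) ((389.12799072265625, 159.79600524902344), (53.84452438354492, 48.209632873535156), 10.30484676361084)
side stand [315.3, 206.9] 0.73 2687 (278, 173, 67, 60) ((313.2655944824219, 201.49586486816406), (62.022674560546875, 55.13766860961914), 11.633633613586426)
side stand [216.2, 364.6] 0.6 883 (202, 336, 36, 93) ((220.9145965576172, 382.0267028808594), (96.76040649414062, 15.689264297485352), 72.6459732055664)
```

View pics/c1.png

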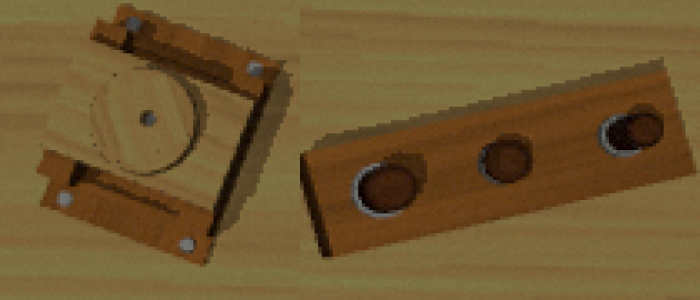

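View pics/c2.png

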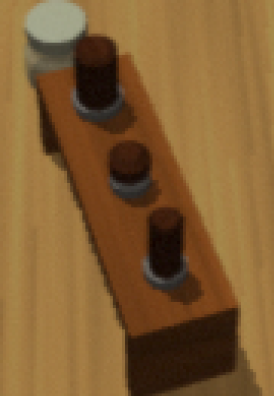

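The crops confirm it. The slim drift is in the rack slot at the right end of the top view, with a thin tall handle, at (457,254). The brown stand's bore shows at about (259,240).

Run:
```python
from h import *
a=robot.grab_frame("top"); b=robot.grab_frame("side")
for n,f,uv,z in [("driftTop T",a,(459.9,253),.131),("driftTop S",b,(260+166/3.046,240+212/3.046),.131),("collar T",a,(365+(625-300)/3.636,215+136/3.333),.083),
  ("thickTop T",a,(365+(389-300)/3.636,215+188/3.33),.131),("thickTop S",b,(260+97/3.046,240+44/3.046),.131),("shortTop T",a,(365+(508-300)/3.636,215+160/3.33),.107),
  ("hole T",a,(259.4,240.4),.102),("bossc T",a,(215+146/3.333,205+120/3.333),.102),("jar",a,(341,286),.06),
 ]+[("rack",a,uv,.075) for uv in [(365.8,261.5),(465.1,233),(473.6,266.6),(372.7,292.1)]]:
    print(n,np.round(onz(f,uv,z)*1000,1))
```

```text
driftTop T [ 520.3 -258.1  131. ]
driftTop S [ 520.4 -255.7  131. ]
collar T [ 517.9 -259.5   83. ]
thickTop T [ 478.4 -114.   131. ]
thickTop S [ 481.6 -114.6  131. ]
shortTop T [ 498.9 -185.6  107. ]
hole T [537.4 158.2 102. ]
bossc T [536.1 159.4 102. ]
jar [446.7 -18.1  60. ]
rack [500.8 -69.9  75. ]
rack [ 568.9 -285.    75. ]
rack [ 496.3 -303.3   75. ]
rack [435.4 -86.   75. ]
```

Request:
move_arm --gripper '[45,45,45,45,45,45,45,45]' --dp '[[40,44,0],[80,88,0],[120,132,0],[160,176,0],[200,220,0],[240,264,0],[280,310,0],[296,326,-10]]' --twist '[[0,0,0],[0,0,0],[0,0,0],[0,0,0],[0,0,0],[0,0,0],[0,0,0],[0,0,0]]' --newtons 60

```text
time_s: 2.45
eef_pos: [0.5236, -0.2531, 0.2221]
eef_rot: [-3.087, -0.583, -0.004]
wrist_force: [-0.9, -1.5, 0.2]
gripper_width: 0.529
```

Request:
move_arm --gripper '[45,45]' --dp '[[0,0,0],[0,0,0]]' --twist '[[0,0,0],[0,0,0]]'

```text
time_s: 2.7
eef_pos: [0.523, -0.2542, 0.2225]
eef_rot: [3.087, 0.581, 0.004]
wrist_force: [-0.4, -0.5, 0.4]
gripper_width: 0.526
```

Run:
```python
from h import *
o=robot.get_obs(); print(o["time_s"],o["eef_pos"],o["eef_rot"],o["joint_pos"],o["gripper_width"],o["wrist_force"])
f=robot.grab_frame("wrist"); cv2.imwrite("pics/w1.png",f["color"][:,:,::-1])
for t in ("drift","thick_drift","short_punch"):
    for r in robot.search_frame("wrist",t): print(t,r["xy"],r["confidence"],onz(f,r["xy"],.11,o))
print(proj(f,[.5203,-.257,.131],o),proj(f,[.519,-.258,.083],o),proj(f,[.4989,-.1856,.107],o))
```

```text
2.7 [ 0.52301905 -0.25419958  0.2224772 ] [3.08687886 0.58116686 0.00374543] [ 0.66159534  0.2611485  -0.34241894  1.58091691  0.08899559  1.31272407
 -0.89124134] 0.5264619911912097 [-0.39604299 -0.49368218  0.44902813]
drift [322.1, 231.9] 0.74 [ 0.52316292 -0.25703514  0.11      ]
thick_drift [132.3, 216.9] 0.8 [ 0.48164059 -0.11754088  0.11      ]
thick_drift [20.8, 70.4] 0.52 [0.56378027 0.03344748 0.11      ]
short_punch [226.0, 223.0] 0.92 [ 0.50425619 -0.19028548  0.11      ]
short_punch [133.9, 215.7] 0.38 [ 0.4830717  -0.11867479  0.11      ]
[320.76438975 244.64254985] [320.95553008 227.52339443] [218.98432179 226.33837078]
```

View pics/w1.png

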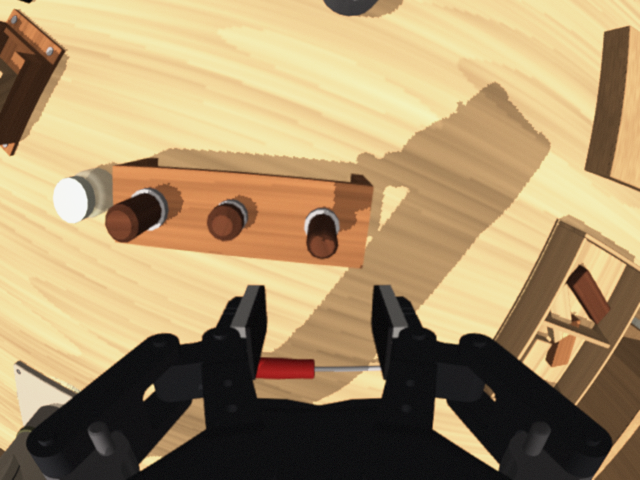

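The wrist view shows the slim drift's handle top at (322,243), within 2 px of my projection. The short punch is at (226,222) and the thick drift at (130,218). Next I'll descend to the handle.

Request:
move_arm --gripper '[45,45,45,45,45,45,45,45]' --dp '[[-2,-3,-15],[-2,-3,-40],[-2,-3,-70],[-2,-3,-95],[-2,-3,-115],[-2,-3,-128],[-2,-3,-135],[-2,-3,-135]]' --twist '[[0,0,0],[0,0,0],[0,0,0],[0,0,0],[0,0,0],[0,0,0],[0,0,0],[0,0,0]]'

```text
time_s: 3.9
eef_pos: [0.5207, -0.2576, 0.0873]
eef_rot: [3.087, 0.579, 0.004]
wrist_force: [0.5, 0.6, 0.4]
gripper_width: 0.526
```

Run:
```python
from h import *
f=robot.grab_frame("wrist"); cv2.imwrite("pics/w2.png",f["color"][:,:,::-1])
```

```text
(no output)
```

View pics/w2.png

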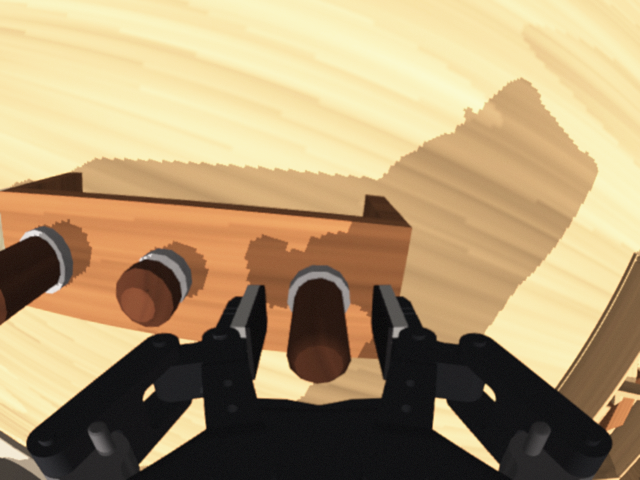

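The handle sits centred between the pads at (319,330). Closing the grip now.

Request:
move_arm --gripper '[10,10,10,10,10,10]' --dp '[[0,0,0],[0,0,0],[0,0,0],[0,0,0],[0,0,0],[0,0,0]]' --twist '[[0,0,0],[0,0,0],[0,0,0],[0,0,0],[0,0,0],[0,0,0]]' --newtons 80

```text
time_s: 4.7
eef_pos: [0.5216, -0.2579, 0.0888]
eef_rot: [3.086, 0.579, 0.006]
wrist_force: [-1.2, 0.2, 6.7]
gripper_width: 0.237
```

Run:
```python
from h import *
o=robot.get_obs()
f=robot.grab_frame("wrist"); cv2.imwrite("pics/w3.png",f["color"][:,:,::-1])
print(o["time_s"],o["eef_pos"],o["eef_rot"],o["gripper_width"],o["wrist_force"],o["wrist_torque"])
print(proj(f,[.5205,-.2575,.083],o),proj(f,[.5205,-.2575,.131],o))
```

```text
4.7 [ 0.52158874 -0.25793411  0.08880689] [3.08587294 0.5788325  0.00647652] 0.23700568612951975 [-1.22000886  0.15211362  6.66363584] [0.14663882 0.31006013 0.01809336]
[316.46863261 299.33656925] [316.08484297 364.40220389]
```

View pics/w3.png

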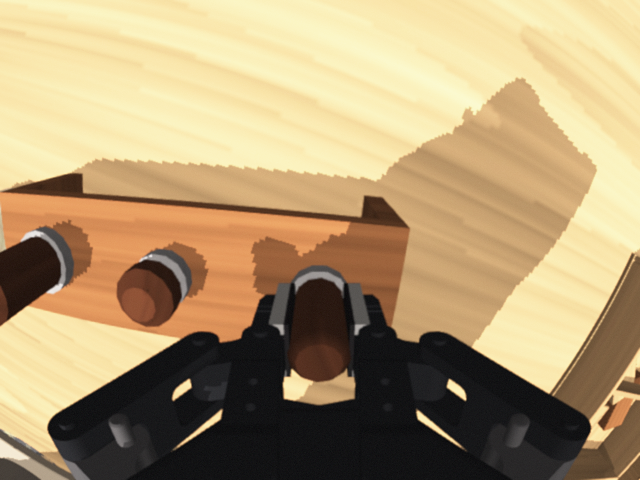

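Request:
move_arm --gripper '[10,10,10,10,10]' --dp '[[0,0,10],[0,0,30],[0,0,70],[0,0,115],[0,0,140]]' --twist '[[0,0,0],[0,0,0],[0,0,0],[0,0,0],[0,0,0]]'

```text
time_s: 5.38
eef_pos: [0.5222, -0.2581, 0.2319]
eef_rot: [3.084, 0.579, 0.01]
wrist_force: [0.7, 0.0, -2.4]
gripper_width: 0.234
```

Request:
move_arm --gripper '[10,10,10,10,10,10,10,10]' --dp '[[0,20,0],[2,70,0],[4,130,0],[8,190,0],[10,250,0],[12,310,0],[14,360,0],[16,390,0]]' --twist '[[0,0,0],[0,0,0],[0,0,0],[0,0,0],[0,0,0],[0,0,0],[0,0,0],[0,0,0]]'

```text
time_s: 6.38
eef_pos: [0.5362, 0.1363, 0.2308]
eef_rot: [3.084, 0.586, 0.008]
wrist_force: [0.6, -0.7, -1.3]
gripper_width: 0.237
```

Request:
move_arm --gripper '[10,10]' --dp '[[0,0,0],[0,0,0]]' --twist '[[0,0,0],[0,0,0]]'

```text
time_s: 6.62
eef_pos: [0.5353, 0.1363, 0.2298]
eef_rot: [3.083, 0.587, 0.005]
wrist_force: [0.4, -0.2, -1.3]
gripper_width: 0.239
```

Run:
```python
from h import *
o=robot.get_obs()
f=robot.grab_frame("wrist"); cv2.imwrite("pics/w4.png",f["color"][:,:,::-1])
print(o["time_s"],o["eef_pos"],o["eef_rot"],o["joint_pos"],o["gripper_width"],o["wrist_force"],o["wrist_torque"])
p=o["eef_pos"]; print(proj(f,[p[0]-.001,p[1],p[2]-.0678],o), proj(f,[.5374,.1582,.102],o))
for t in ("block_top","stand","drift"):
    print(t,[(r["xy"],r["confidence"]) for r in robot.search_frame("wrist",t)])
f=robot.grab_frame("side"); cv2.imwrite("pics/s4.png",f["color"][100:340,200:520,::-1].repeat(2,0).repeat(2,1))
```

```text
6.625 [0.53527012 0.1363341  0.2298272 ] [3.08313294 0.58709505 0.00516314] [ 0.20237212  0.2253004  -0.61694989  1.63443716  0.13755503  1.3220356
 -1.6307385 ] 0.23927258508356736 [ 0.40273309 -0.22472804 -1.27460798] [-0.0043298   0.00906626 -0.00107661]
[317.38862521 252.83997997] [291.51489972 212.11553418]
block_top [([298.3, 188.6], 0.84), ([215.4, 5.8], 0.78), ([549.0, 330.5], 0.18)]
stand [([298.4, 188.8], 0.9), ([215.8, 4.4], 0.5)]
drift [([319.8, 325.5], 0.8)]
```

View pics/w4.png

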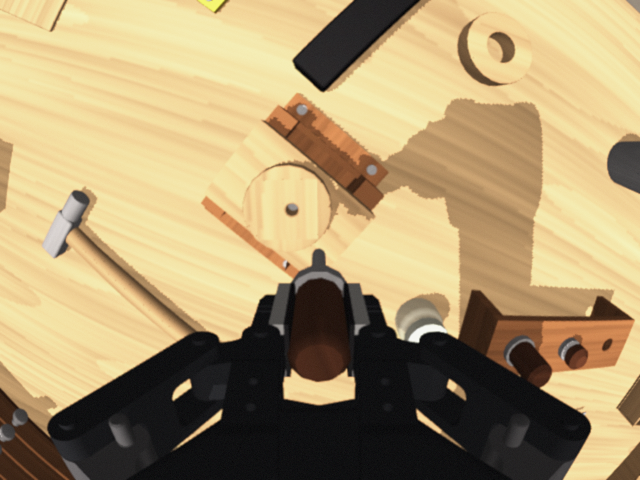

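View pics/s4.png

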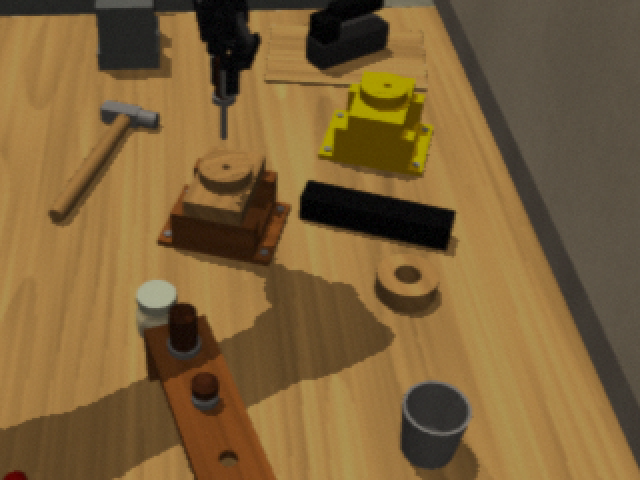

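The drift is held upright with its tip at wrist (319,253). The bore shows at (291,209) on the brown boss. Refining both.

Run:
```python
from h import *
o=robot.get_obs()
f=robot.grab_frame("wrist"); s=robot.grab_frame("side"); t=robot.grab_frame("top")
W=cv2.resize(f["color"][150:270,230:350],(480,480),interpolation=3)
S=cv2.resize(s["color"][130:210,280:360],(480,480),interpolation=3)
cv2.imwrite("pics/z5.png",np.hstack([W[:, :400],S[:,:400]])[:,:,::-1])
print(o["eef_pos"],onz(f,(291.5,209.5),.102,o))
```

```text
[0.5363112  0.13520596 0.2307038 ] [0.54035012 0.15778515 0.102     ]
```

View pics/z5.png

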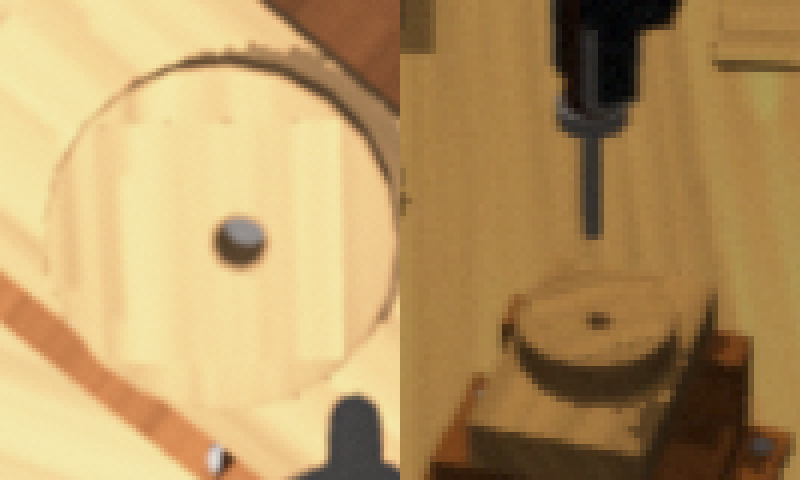

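Run:
```python
from h import *
o=robot.get_obs(); f=robot.grab_frame("wrist"); s=robot.grab_frame("side"); t=robot.grab_frame("top")
print(o["eef_pos"],o["eef_rot"])
print("hole W",onz(f,(290,210.3),.102,o),"S",onz(s,(313,183.3),.102),"T",onz(t,(259.4,240.4),.102))
zt=o["eef_pos"][2]-.0678
print("tip z",zt,"W",onz(f,(318.5,251.7),zt,o),"S",onz(s,(312.2,169.4),zt))
```

```text
[0.5362799  0.13577119 0.23080643] [3.08380532 0.58444845 0.00784763]
hole W [0.53930648 0.15921713 0.102     ] S [0.53856109 0.15767573 0.102     ] T [0.53742626 0.15818865 0.102     ]
tip z 0.16300643038262302 W [0.53629737 0.13545293 0.16300643] S [0.53533301 0.13221287 0.16300643]
```

Request:
move_arm --gripper '[10,10,10,10,10,10]' --dp '[[1,10,0],[3,20,-10],[3,24,-25],[3,24,-40],[3,24,-48],[3,24,-48]]' --twist '[[0,0,0],[0,0,0],[0,0,0],[0,0,0],[0,0,0],[0,0,0]]'

```text
time_s: 7.92
eef_pos: [0.5389, 0.1596, 0.182]
eef_rot: [3.084, 0.585, 0.006]
wrist_force: [0.6, -0.5, -0.9]
gripper_width: 0.235
```

Run:
```python
from h import *
o=robot.get_obs()
f=robot.grab_frame("wrist"); s=robot.grab_frame("side"); t=robot.grab_frame("top")
zt=o["eef_pos"][2]-.0678
print(o["eef_pos"],o["wrist_force"],"tip z",zt,proj(f,[.5390,.1588,.102],o),proj(s,[.5386,.1577,.102]))
W=cv2.resize(f["color"][180:300,260:380],(480,480),interpolation=3)
S=cv2.resize(s["color"][130:210,280:360],(480,480),interpolation=3)
cv2.imwrite("pics/z6.png",np.hstack([W[:, :400],S[:,:400]])[:,:,::-1])
```

```text
[0.53892116 0.15963012 0.18197455] [ 0.58048637 -0.46962895 -0.87627725] tip z 0.11417455402712462 [319.25905561 245.38264872] [313.0149921 183.2936267]
```

View pics/z6.png

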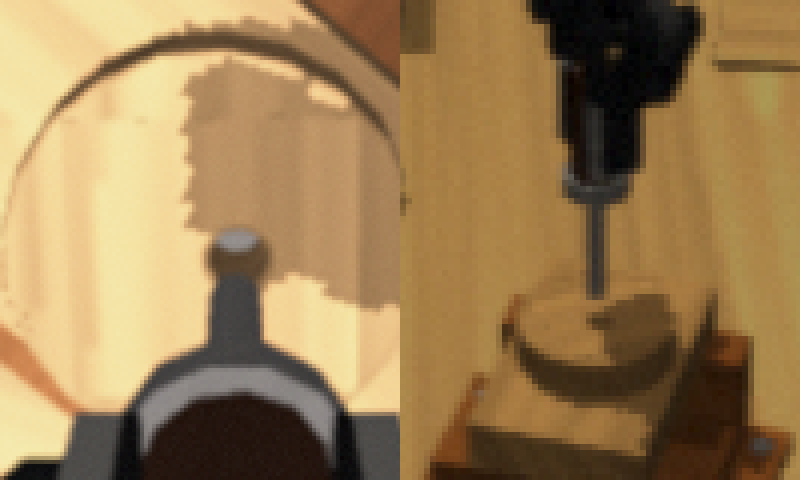

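Run:
```python
from h import *
o=robot.get_obs(); f=robot.grab_frame("wrist"); s=robot.grab_frame("side")
zt=o["eef_pos"][2]-.0678
yaw=R.from_rotvec(o["eef_rot"]).as_matrix()[:,0]; print(o["eef_pos"],"toolx",yaw)
print("hole W",onz(f,(319.5,243.5),.102,o),"S",onz(s,(313,183.3),.102))
far=onz(f,(319,248.9),zt,o); print("tip far edge W",far,"-> centre",far-.003*yaw,far-.004*yaw,"S",onz(s,(312.8,179.2),zt))
```

```text
[0.53955223 0.16007798 0.18332091] toolx [0.93053556 0.36616462 0.00519947]
hole W [0.5406042  0.15944259 0.102     ] S [0.53856109 0.15767573 0.102     ]
tip far edge W [0.54136023 0.1601465  0.11552091] -> centre [0.53856863 0.159048   0.11550531] [0.53763809 0.15868184 0.11550012] S [0.53800704 0.15672678 0.11552091]
```

Request:
move_arm --gripper '[10,10,10,10,10]' --dp '[[1.5,0.7,-3],[1.5,0.7,-6],[1.5,0.7,-9],[1.5,0.7,-10],[1.5,0.7,-10]]' --twist '[[0,0,0],[0,0,0],[0,0,0],[0,0,0],[0,0,0]]'

```text
time_s: 8.8
eef_pos: [0.541, 0.1608, 0.1732]
eef_rot: [3.084, 0.585, 0.009]
wrist_force: [0.0, -0.6, -0.8]
gripper_width: 0.237
```

Run:
```python
from h import *
o=robot.get_obs()
f=robot.grab_frame("wrist"); s=robot.grab_frame("side"); t=robot.grab_frame("top")
zt=o["eef_pos"][2]-.0678
print(o["eef_pos"],o["wrist_force"],"tip z",zt)
W=cv2.resize(f["color"][180:300,260:380],(480,480),interpolation=3)
S=cv2.resize(s["color"][150:210,285:345],(480,480),interpolation=3)
cv2.imwrite("pics/z7.png",np.hstack([W[:, :400],S[:,:400]])[:,:,::-1])
```

```text
[0.54099883 0.16077939 0.17323286] [ 0.02463621 -0.56180177 -0.79863672] tip z 0.1054328644004941
```

View pics/z7.png

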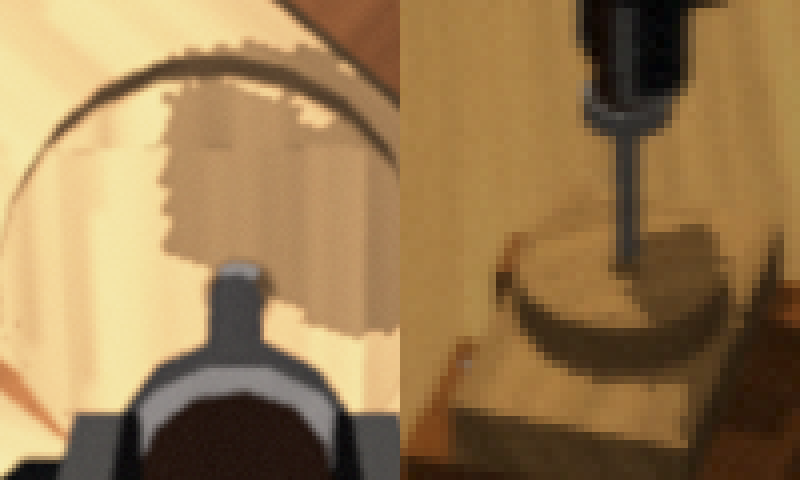

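The tip is just above the bore, with the rim visible around it at (240,272) in the crop. Next I'll feel downward.

Request:
move_arm --gripper '[10,10,10,10,10,10,10,10]' --dp '[[0,-0.3,-1],[0,-0.3,-2],[0,-0.3,-3],[0,-0.3,-4],[0,-0.3,-5],[0,-0.3,-6],[0,-0.3,-7],[0,-0.3,-7]]' --twist '[[0,0,0],[0,0,0],[0,0,0],[0,0,0],[0,0,0],[0,0,0],[0,0,0],[0,0,0]]'

```text
time_s: 9.95
eef_pos: [0.541, 0.1605, 0.1664]
eef_rot: [3.084, 0.585, 0.009]
wrist_force: [-0.6, 0.1, -1.2]
gripper_width: 0.237
```

Request:
move_arm --gripper '[10,10,10,10,10,10,10,10]' --dp '[[0,0,-1.5],[0,0,-3],[0,0,-4.5],[0,0,-6],[0,0,-7.5],[0,0,-9],[0,0,-10.5],[0,0,-12]]' --twist '[[0,0,0],[0,0,0],[0,0,0],[0,0,0],[0,0,0],[0,0,0],[0,0,0],[0,0,0]]'

```text
time_s: 10.95
eef_pos: [0.541, 0.1605, 0.1543]
eef_rot: [3.084, 0.585, 0.009]
wrist_force: [-0.5, -0.3, -1.5]
gripper_width: 0.238
```

Run:
```python
from h import *
o=robot.get_obs()
f=robot.grab_frame("wrist"); s=robot.grab_frame("side"); t=robot.grab_frame("top")
print(o["eef_pos"],o["wrist_force"],o["wrist_torque"])
W=cv2.resize(f["color"][180:300,260:380],(480,480),interpolation=3)
S=cv2.resize(s["color"][150:210,285:345],(480,480),interpolation=3)
cv2.imwrite("pics/z8.png",np.hstack([W[:, :400],S[:,:400]])[:,:,::-1])
```

```text
[0.54104758 0.16051618 0.15427113] [-0.52278977 -0.30552678 -1.52694627] [ 0.02924033 -0.0128752   0.02652483]
```

View pics/z8.png

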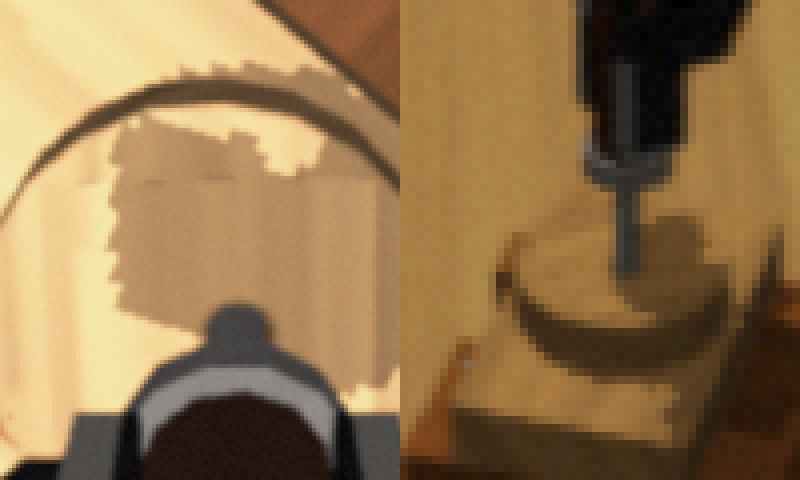

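The drift is inserted, with the tip about 86 mm up and no side load. Next I'll press gently in short stages.

Request:
move_arm --gripper '[10,10,10,10,10,10,10,10]' --dp '[[0,0,-1],[0,0,-2],[0,0,-3],[0,0,-4],[0,0,-5],[0,0,-6],[0,0,-7],[0,0,-8]]' --twist '[[0,0,0],[0,0,0],[0,0,0],[0,0,0],[0,0,0],[0,0,0],[0,0,0],[0,0,0]]'

```text
time_s: 12.1
eef_pos: [0.5419, 0.1604, 0.148]
eef_rot: [3.083, 0.584, 0.013]
wrist_force: [-3.8, -3.7, 15.3]
gripper_width: 0.236
```

Request:
move_arm --gripper '[10,10,10]' --dp '[[-0.4,-0.3,0],[-0.8,-0.3,0],[-0.8,-0.3,-0.5]]' --twist '[[0,0,0],[0,0,0],[0,0,0]]'

```text
time_s: 12.48
eef_pos: [0.5415, 0.1602, 0.1479]
eef_rot: [3.083, 0.584, 0.014]
wrist_force: [-0.5, -1.3, 7.1]
gripper_width: 0.238
```

Run:
```python
from h import *
o=robot.get_obs()
f=robot.grab_frame("wrist"); s=robot.grab_frame("side")
print(o["eef_pos"],o["eef_rot"],o["wrist_force"],o["wrist_torque"])
W=cv2.resize(f["color"][180:400,220:420],(436,480),interpolation=3)
S=cv2.resize(s["color"][130:210,280:360],(480,480),interpolation=3)
cv2.imwrite("pics/z9.png",np.hstack([W[:, :400],S[:,:400]])[:,:,::-1])
```

```text
[0.54150604 0.16021012 0.14794122] [3.08316997 0.5842666  0.01429756] [-0.46864793 -1.28062556  7.10442741] [-0.28329162  0.16399931  0.06731167]
```

View pics/z9.png

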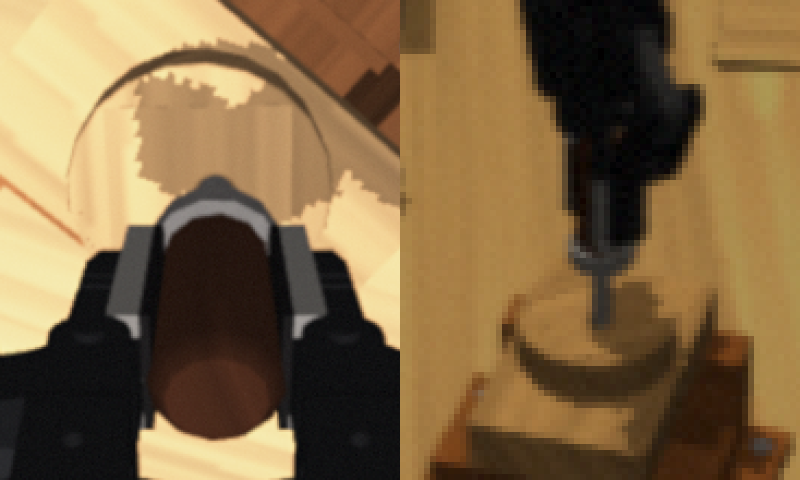

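Request:
move_arm --gripper '[10,10,10,10,10,10]' --dp '[[-0.2,-0.2,-1],[-0.2,-0.2,-1.6],[-0.2,-0.2,-2.2],[-0.2,-0.2,-2.8],[-0.2,-0.2,-3.4],[-0.2,-0.2,-4]]' --twist '[[0,0,0],[0,0,0],[0,0,0],[0,0,0],[0,0,0],[0,0,0]]'

```text
time_s: 13.32
eef_pos: [0.5419, 0.1602, 0.1456]
eef_rot: [3.083, 0.584, 0.017]
wrist_force: [-4.4, -1.8, 16.9]
gripper_width: 0.237
```

Request:
move_arm --gripper '[10,10,10,10,10,10]' --dp '[[-0.5,-0.2,-1],[-0.6,-0.2,-1.6],[-0.6,-0.2,-2.2],[-0.6,-0.2,-2.8],[-0.6,-0.2,-3.4],[-0.6,-0.2,-4]]' --twist '[[0,0.006,0],[0,0.006,0],[0,0.006,0],[0,0.006,0],[0,0.006,0],[0,0.006,0]]'

```text
time_s: 14.08
eef_pos: [0.5421, 0.1602, 0.1436]
eef_rot: [3.083, 0.584, 0.011]
wrist_force: [-4.7, -3.2, 20.3]
gripper_width: 0.239
```

Run:
```python
from h import *
o=robot.get_obs()
f=robot.grab_frame("wrist"); s=robot.grab_frame("side")
print(o["eef_pos"],o["eef_rot"],o["wrist_force"],o["wrist_torque"])
W=cv2.resize(f["color"][180:400,220:420],(436,480),interpolation=3)
S=cv2.resize(s["color"][130:210,280:360],(480,480),interpolation=3)
cv2.imwrite("pics/z10.png",np.hstack([W[:, :400],S[:,:400]])[:,:,::-1])
```

```text
[0.54213781 0.16019844 0.1436248 ] [3.08341254 0.58394482 0.01132344] [-4.74633749 -3.16992666 20.28016019] [-0.82380128  1.25956271  0.03066983]
```

View pics/z10.png

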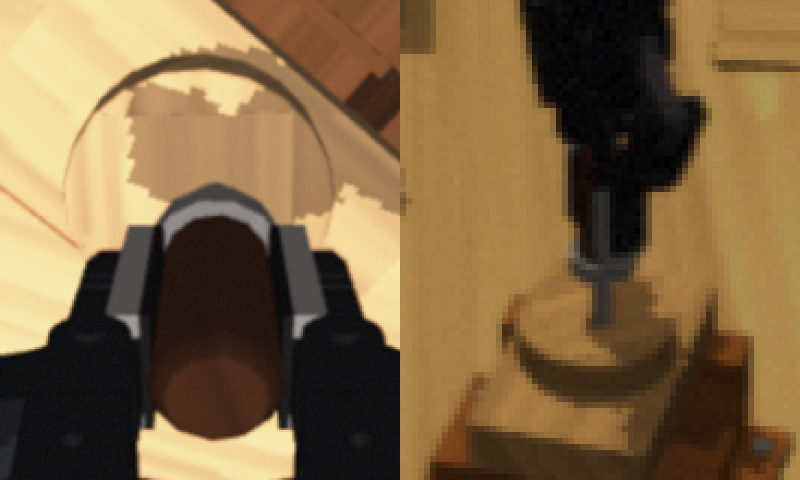

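Request:
move_arm --gripper '[10,10,10,10]' --dp '[[-0.5,-0.2,0.5],[-1,-0.4,0.3],[-1.5,-0.5,0],[-1.5,-0.5,0]]' --twist '[[0,0.002,0],[0,0.002,0],[0,0.002,0],[0,0.002,0]]'

```text
time_s: 14.68
eef_pos: [0.5409, 0.1598, 0.1436]
eef_rot: [3.084, 0.584, 0.009]
wrist_force: [2.3, 0.6, 4.1]
gripper_width: 0.235
```

Request:
move_arm --gripper '[10,10,10,10,10,10,10,10]' --dp '[[-0.2,0,-0.8],[-0.4,-0.1,-1.4],[-0.5,-0.1,-1.9],[-0.6,-0.2,-2.4],[-0.7,-0.2,-2.9],[-0.8,-0.2,-3.4],[-0.8,-0.2,-3.9],[-0.8,-0.2,-4.4]]' --twist '[[0,0.002,0],[0,0.002,0],[0,0.002,0],[0,0.003,0],[0,0.003,0],[0,0.003,0],[0,0.003,0],[0,0.003,0]]'

```text
time_s: 15.68
eef_pos: [0.5416, 0.1598, 0.1412]
eef_rot: [3.084, 0.584, 0.01]
wrist_force: [0.9, -1.4, 16.4]
gripper_width: 0.237
```

Request:
move_arm --gripper '[10,10,10,10,10,10,10,10]' --dp '[[-1.2,-0.2,-1.6],[-1.4,-0.3,-2.2],[-1.4,-0.3,-2.8],[-1.4,-0.3,-3.4],[-1.4,-0.3,-4],[-1.4,-0.3,-4.6],[-1.4,-0.3,-5.2],[-1.4,-0.3,-5.8]]' --twist '[[0,0.003,0],[0,0.003,0],[0,0.003,0],[0,0.003,0],[0,0.003,0],[0,0.003,0],[0,0.003,0],[0,0.003,0]]'

```text
time_s: 16.68
eef_pos: [0.5417, 0.1597, 0.1377]
eef_rot: [3.085, 0.583, 0.012]
wrist_force: [-0.9, -2.3, 19.2]
gripper_width: 0.237
```

Request:
move_arm --gripper '[10,10,10,10,10,10,10,10]' --dp '[[-1.4,-0.4,-1.6],[-1.5,-0.5,-2.1],[-1.5,-0.5,-2.6],[-1.5,-0.5,-3.1],[-1.5,-0.5,-3.6],[-1.5,-0.5,-4.1],[-1.5,-0.5,-4.6],[-1.5,-0.5,-5.1]]' --twist '[[0,0.005,0],[0,0.005,0],[0,0.005,0],[0,0.005,0],[0,0.005,0],[0,0.005,0],[0,0.005,0],[0,0.005,0]]'

```text
time_s: 17.68
eef_pos: [0.5413, 0.1593, 0.1339]
eef_rot: [3.085, 0.583, 0.008]
wrist_force: [1.4, -0.9, 10.3]
gripper_width: 0.239
```

Request:
move_arm --gripper '[10,10,10,10,10,10,10,10]' --dp '[[-0.5,-0.2,-1.2],[-0.6,-0.2,-2],[-0.6,-0.2,-2.8],[-0.6,-0.2,-3.6],[-0.6,-0.2,-4.4],[-0.6,-0.2,-5.2],[-0.6,-0.2,-6],[-0.6,-0.2,-7]]' --twist '[[0,0,0],[0,0,0],[0,0,0],[0,0,0],[0,0,0],[0,0,0],[0,0,0],[0,0,0]]'

```text
time_s: 18.68
eef_pos: [0.5402, 0.1594, 0.1266]
eef_rot: [3.086, 0.583, 0.007]
wrist_force: [-2.7, 3.0, 0.4]
gripper_width: 0.237
```

Run:
```python
from h import *
o=robot.get_obs()
f=robot.grab_frame("wrist"); s=robot.grab_frame("side")
print(o["time_s"],o["eef_pos"],o["eef_rot"],o["wrist_force"],o["wrist_torque"])
for n in ("wrist","side"): print([(r["xy"],r["confidence"]) for r in robot.search_frame(n,"glide")])
W=cv2.resize(f["color"][180:400,220:420],(436,480),interpolation=3)
S=cv2.resize(s["color"][145:245,270:370],(480,480),interpolation=3)
cv2.imwrite("pics/z11.png",np.hstack([W[:, :400],S[:,:400]])[:,:,::-1])
```

```text
18.675 [0.54020732 0.15939473 0.12660955] [3.08555274 0.58340466 0.00674502] [-2.66133275  2.96909397  0.3704342 ] [ 0.94758553  0.84819851 -0.01056826]
[]
[]
```

View pics/z11.png

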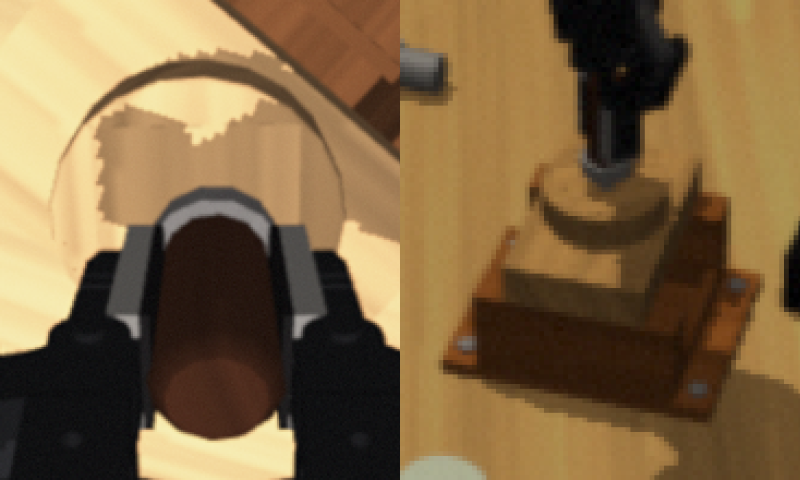

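The vertical load has vanished, so the glide has let go. I'll go 4 mm further to be sure, then hold.

Request:
move_arm --gripper '[10,10,10,10,10,10,10]' --dp '[[-0.2,0.3,-1],[-0.2,0.3,-2],[-0.2,0.3,-3],[-0.2,0.3,-4],[-0.2,0.3,-4],[-0.2,0.3,-4],[-0.2,0.3,-4]]' --twist '[[0,0,0],[0,0,0],[0,0,0],[0,0,0],[0,0,0],[0,0,0],[0,0,0]]'

```text
time_s: 19.75
eef_pos: [0.54, 0.1595, 0.1224]
eef_rot: [3.086, 0.583, 0.007]
wrist_force: [-0.8, 2.0, -2.4]
gripper_width: 0.233
```

Request:
move_arm --gripper '[10,10,10,10,10,10,10,10]' --dp '[[0,0,3],[0,0,9],[0,0,18],[0,0,29],[0,0,41],[0,0,54],[0,0,75],[0,0,100]]' --twist '[[0,0,0],[0,0,0],[0,0,0],[0,0,0],[0,0,0],[0,0,0],[0,0,0],[0,0,0]]'

```text
time_s: 20.75
eef_pos: [0.5399, 0.1594, 0.2235]
eef_rot: [3.085, 0.583, 0.006]
wrist_force: [-0.6, -0.3, -1.6]
gripper_width: 0.233
```

Run:
```python
from h import *
o=robot.get_obs()
f=robot.grab_frame("wrist"); s=robot.grab_frame("side");t=robot.grab_frame("top")
print(o["time_s"],o["eef_pos"],o["eef_rot"],o["wrist_force"])
for n in ("wrist","side","top"): print([(r["xy"],r["confidence"]) for r in robot.search_frame(n,"glide")])
W=cv2.resize(f["color"][80:380,120:420],(400,400),interpolation=3)
S=cv2.resize(s["color"][145:245,270:370],(400,400),interpolation=3)
cv2.imwrite("pics/z12.png",np.hstack([W,S])[:,:,::-1])
```

```text
20.75 [0.53988299 0.1594165  0.22349501] [3.08539812 0.58323663 0.00626736] [-0.56606649 -0.34300915 -1.64215318]
[]
[]
[([340.4, 289.5], 0.34)]
```

View pics/z12.png

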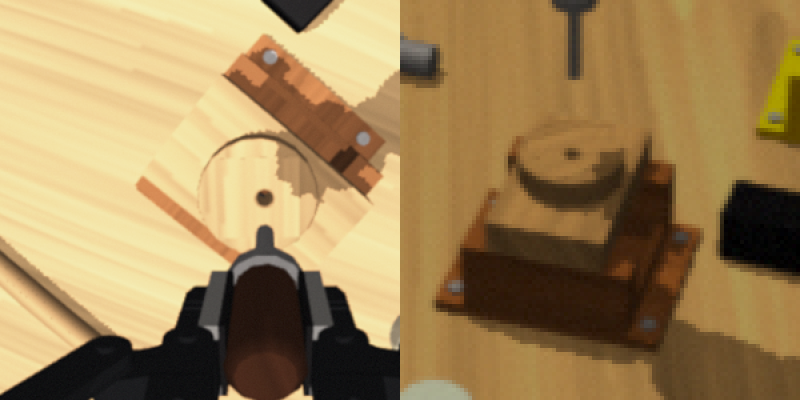

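The bore is now dark inside at (264,197) in the crop, where steel glinted before. The tip is free above the boss. Returning to the rack.

Request:
move_arm --gripper '[10,10,10,10,10,10,10,10]' --dp '[[0,-25,5],[-3,-80,10],[-6,-140,10],[-8,-200,10],[-11,-260,10],[-14,-320,10],[-17,-380,10],[-18,-415,10]]' --twist '[[0,0,0],[0,0,0],[0,0,0],[0,0,0],[0,0,0],[0,0,0],[0,0,0],[0,0,0]]'

```text
time_s: 22.05
eef_pos: [0.5201, -0.2594, 0.2302]
eef_rot: [3.087, 0.577, 0.001]
wrist_force: [0.2, 0.4, -1.6]
gripper_width: 0.234
```

Request:
move_arm --gripper '[10,10]' --dp '[[0,0,0],[0,0,0]]' --twist '[[0,0,0],[0,0,0]]'

```text
time_s: 22.3
eef_pos: [0.5198, -0.2586, 0.2293]
eef_rot: [-3.088, -0.578, 0.0]
wrist_force: [-0.1, -0.4, -1.8]
gripper_width: 0.234
```

Run:
```python
from h import *
o=robot.get_obs()
f=robot.grab_frame("wrist"); s=robot.grab_frame("side")
print(o["time_s"],o["eef_pos"],o["eef_rot"],o["wrist_force"],proj(f,[.5205,-.2575,.075],o))
W=cv2.resize(f["color"][140:340,200:400],(400,400),interpolation=3)
S=cv2.resize(s["color"][250:370,255:375],(400,400),interpolation=3)
cv2.imwrite("pics/z13.png",np.hstack([W,S])[:,:,::-1])
```

```text
22.3 [ 0.51984766 -0.25859695  0.22930605] [-3.08789775e+00 -5.78155699e-01  3.01747567e-04] [-0.08172937 -0.3654984  -1.84039923] [317.5196944  215.01114808]
```

View pics/z13.png

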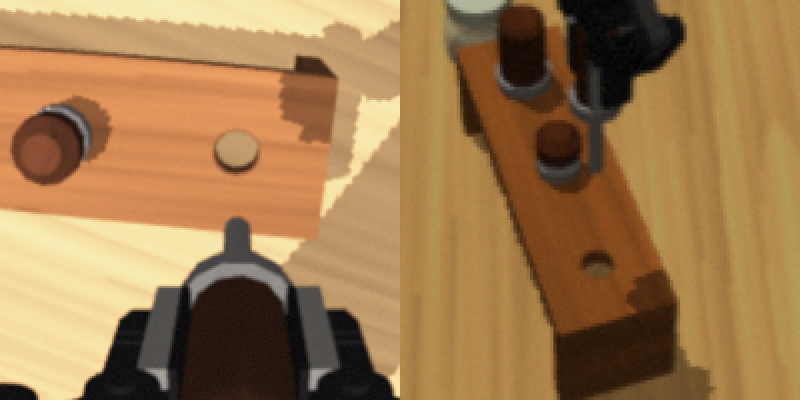

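The slot is at wrist (318,215), right where my stored position predicts. Next I'll lower to just above it.

Request:
move_arm --gripper '[10,10,10,10,10,10]' --dp '[[1,0.5,-10],[1.5,0.6,-30],[1.5,0.6,-48],[1.5,0.6,-60],[1.5,0.6,-68],[1.5,0.6,-70]]' --twist '[[0,0,0],[0,0,0],[0,0,0],[0,0,0],[0,0,0],[0,0,0]]'

```text
time_s: 23.15
eef_pos: [0.5218, -0.2571, 0.1596]
eef_rot: [3.087, 0.581, 0.001]
wrist_force: [0.8, 0.1, -1.8]
gripper_width: 0.239
```

Run:
```python
from h import *
o=robot.get_obs()
f=robot.grab_frame("wrist"); s=robot.grab_frame("side")
print(o["time_s"],o["eef_pos"],o["eef_rot"],o["wrist_force"],proj(f,[.5205,-.2575,.075],o))
W=cv2.resize(f["color"][160:360,200:400],(400,400),interpolation=3)
S=cv2.resize(s["color"][250:370,255:375],(400,400),interpolation=3)
cv2.imwrite("pics/z14.png",np.hstack([W,S])[:,:,::-1])
```

```text
23.15 [ 0.52182991 -0.2570824   0.15957888] [3.08708313e+00 5.80968950e-01 6.56513423e-04] [ 0.82289654  0.14596187 -1.84176866] [318.21986603 244.53859716]
```

View pics/z14.png

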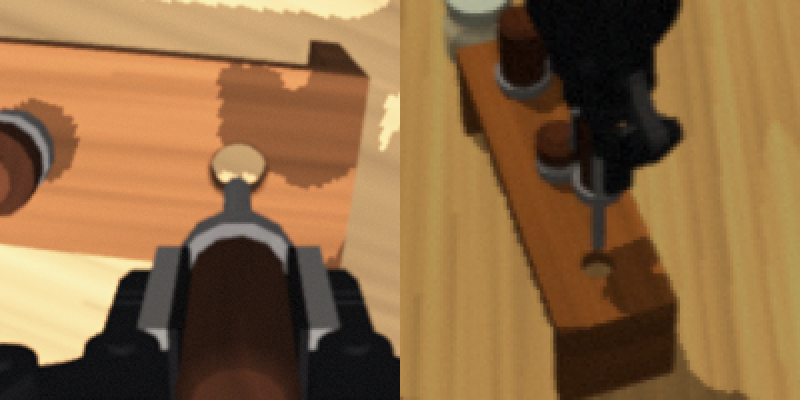

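Request:
move_arm --gripper '[10,10,10,10,10,10,10,10]' --dp '[[-0.2,-0.5,-8],[-0.2,-0.5,-20],[-0.2,-0.5,-33],[-0.2,-0.5,-45],[-0.2,-0.5,-56],[-0.2,-0.5,-64],[-0.2,-0.5,-68],[-0.2,-0.5,-69]]' --twist '[[0,0,0],[0,0,0],[0,0,0],[0,0,0],[0,0,0],[0,0,0],[0,0,0],[0,0,0]]'

```text
time_s: 24.25
eef_pos: [0.5219, -0.2577, 0.0911]
eef_rot: [3.087, 0.581, 0.002]
wrist_force: [0.4, -0.6, -1.6]
gripper_width: 0.234
```

Request:
move_arm --gripper '[10,10,10]' --dp '[[0,0,-0.5],[0,0,-1],[0,0,-1]]' --twist '[[0,0,0],[0,0,0],[0,0,0]]'

```text
time_s: 24.62
eef_pos: [0.522, -0.2577, 0.0902]
eef_rot: [3.086, 0.581, 0.002]
wrist_force: [-0.5, 0.3, -0.6]
gripper_width: 0.234
```

Run:
```python
from h import *
o=robot.get_obs()
f=robot.grab_frame("wrist"); s=robot.grab_frame("side")
print(o["time_s"],o["eef_pos"],o["eef_rot"],o["wrist_force"])
W=cv2.resize(f["color"][200:400,200:400],(400,400),interpolation=3)
S=cv2.resize(s["color"][250:370,255:375],(400,400),interpolation=3)
cv2.imwrite("pics/z15.png",np.hstack([W,S])[:,:,::-1])
```

```text
24.625 [ 0.52197204 -0.25770372  0.09020529] [3.08649879e+00 5.80922584e-01 1.87840262e-03] [-0.49159258  0.34767957 -0.60645813]
```

View pics/z15.png

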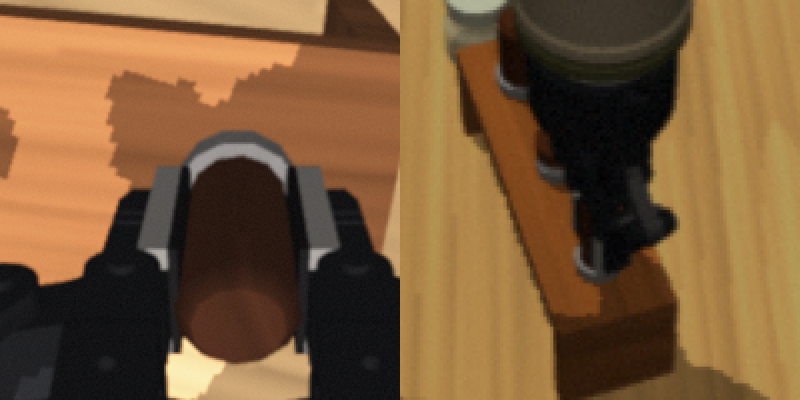

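Request:
move_arm --gripper '[10,10,30,45,45,45]' --dp '[[0,0,-1],[0,0,-1],[0,0,-1],[0,0,-1],[0,0,-1],[0,0,-1]]' --twist '[[0,0,0],[0,0,0],[0,0,0],[0,0,0],[0,0,0],[0,0,0]]' --newtons 20

```text
time_s: 25.48
eef_pos: [0.522, -0.2578, 0.0892]
eef_rot: [3.086, 0.581, 0.002]
wrist_force: [-0.1, 0.2, 0.7]
gripper_width: 0.527
```

Run:
```python
from h import *
o=robot.get_obs()
f=robot.grab_frame("wrist"); cv2.imwrite("pics/w16.png",f["color"][:,:,::-1])
print(o["time_s"],o["eef_pos"],o["eef_rot"],o["wrist_force"],o["gripper_width"])
```

```text
25.475 [ 0.52197638 -0.25775723  0.08923986] [3.08647907e+00 5.80772385e-01 1.92875071e-03] [-0.05560361  0.22382137  0.69588583] 0.5269854339247974
```

View pics/w16.png

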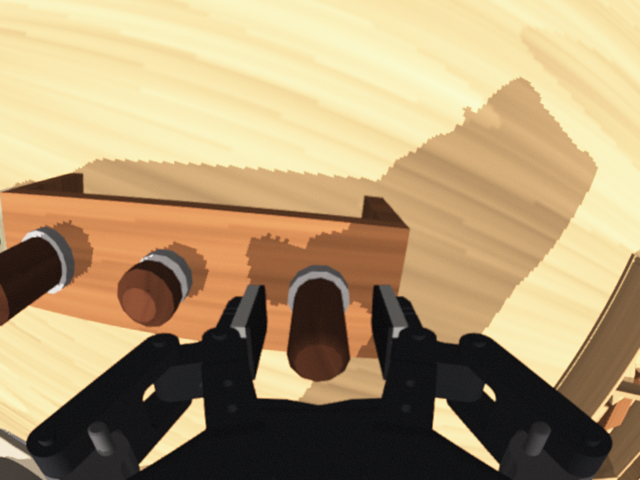

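The drift stands in its slot exactly as at the start, with its handle at (319,330) and collar at (318,290). Backing straight up.

Request:
move_arm --gripper '[45,45,45,45,45,45]' --dp '[[0,0,10],[0,0,35],[0,0,70],[0,0,105],[0,0,135],[0,0,145]]' --twist '[[0,0,0],[0,0,0],[0,0,0],[0,0,0],[0,0,0],[0,0,0]]'

```text
time_s: 26.28
eef_pos: [0.5227, -0.2579, 0.2368]
eef_rot: [3.084, 0.58, 0.006]
wrist_force: [-0.4, -0.3, -0.3]
gripper_width: 0.527
```

Request:
move_arm --gripper '[45,45,45,45,45,45,45,45]' --dp '[[10,40,0],[24,90,0],[36,140,0],[48,190,0],[60,240,0],[70,280,0],[78,308,0],[78,308,-20]]' --twist '[[0,0,0],[0.02,0.04,0],[0.04,0.09,0],[0.06,0.14,0],[0.08,0.19,0],[0.1,0.24,0],[0.13,0.3,0],[0.16,0.37,0]]'

```text
time_s: 27.28
eef_pos: [0.6011, 0.0536, 0.2174]
eef_rot: [-2.827, -0.539, 0.482]
wrist_force: [0.0, -0.5, 0.1]
gripper_width: 0.528
```

Request:
move_arm --gripper '[45,45,45]' --dp '[[0,0,-20],[0,0,-30],[0,0,-30]]' --twist '[[0,0,0],[0,0,0],[0,0,0]]'

```text
time_s: 27.65
eef_pos: [0.6006, 0.0534, 0.1872]
eef_rot: [-2.827, -0.539, 0.482]
wrist_force: [0.2, -1.6, 0.8]
gripper_width: 0.527
```

Run:
```python
from h import *
o=robot.get_obs()
f=robot.grab_frame("wrist"); cv2.imwrite("pics/w17.png",f["color"][:,:,::-1])
s=robot.grab_frame("side"); cv2.imwrite("pics/s17.png",s["color"][:,:,::-1])
print(o["time_s"],o["eef_pos"],o["eef_rot"],o["wrist_force"],o["joint_pos"])
for n in ("wrist","side"):
  for t in ("glide","drift"): print(n,t,[(r["xy"],r["confidence"]) for r in robot.search_frame(n,t)])
```

```text
27.65 [0.60059741 0.05342356 0.18719278] [-2.82744542 -0.53935466  0.48156243] [ 0.17143073 -1.59436329  0.75179699] [ 0.24089685  0.63687974 -0.48724294  1.22534692  0.0555255   1.67100587
 -1.40698086]
wrist glide [([463.4, 431.5], 0.24)]
wrist drift [([602.1, 405.7], 0.8)]
side glide []
side drift [([312.5, 321.6], 0.62)]
```

View pics/w17.png

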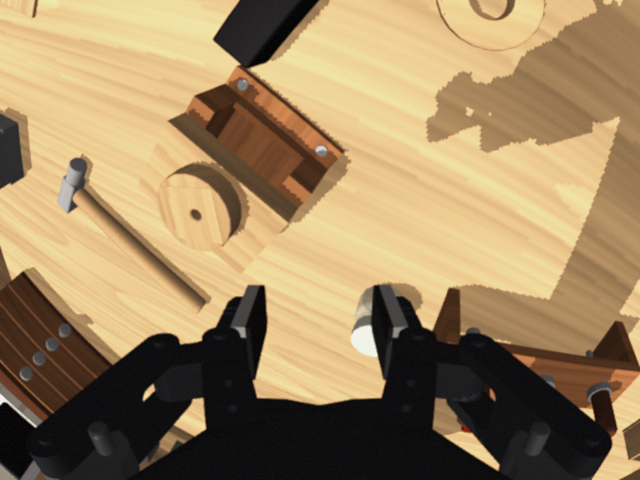

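View pics/s17.png

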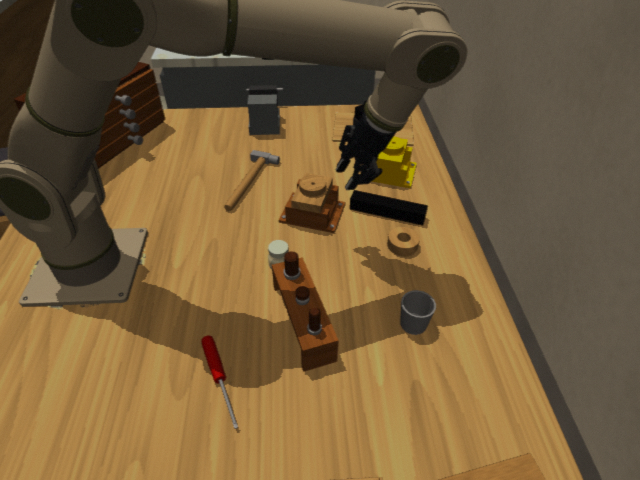

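The drift is in its slot at side (314,320). The stand's end opening shows at wrist (265,145), but the glide is still hidden under the block. I'll go a little lower to look.

Request:
move_arm --gripper '[45,45,45,45,45]' --dp '[[20,-6,-5],[50,-14,-15],[80,-22,-30],[90,-25,-35],[90,-25,-35]]' --twist '[[0.04,0.09,0],[0.08,0.18,0],[0.12,0.28,0],[0.13,0.3,0],[0.13,0.3,0]]'

```text
time_s: 28.58
eef_pos: [0.6728, 0.0328, 0.142]
eef_rot: [-2.581, -0.486, 0.788]
wrist_force: [0.0, 1.1, 0.7]
gripper_width: 0.527
```

Run:
```python
from h import *
o=robot.get_obs()
f=robot.grab_frame("wrist"); cv2.imwrite("pics/w18.png",f["color"][:,:,::-1])
print(o["time_s"],o["eef_pos"],o["eef_rot"],o["wrist_force"],camT(f,o)[0])
print([(r["xy"],r["confidence"]) for r in robot.search_frame("wrist","glide")])
```

```text
28.575 [0.67275492 0.03275242 0.14204997] [-2.58147595 -0.48589273  0.78765613] [0.02346606 1.13947876 0.70350418] [0.81322633 0.02578559 0.21588886]
[([225.7, 195.0], 0.59)]
```

View pics/w18.png

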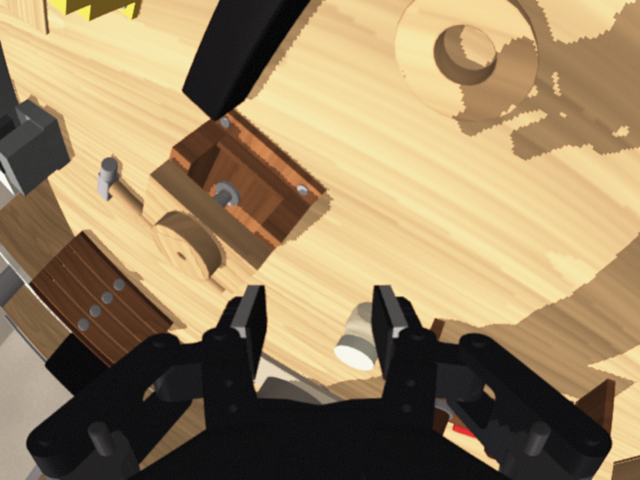

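The glide shows in the tray through the open end at (226,193), and the network finds it at (226,195). The drift stands in its slot and the gripper touches nothing. Handing in.

Run:
```python
from h import *
print(robot.finish_job()); print(robot.get_obs()["time_s"])
```

```text
the job is handed in; nothing more can be done
None
the job is handed in; nothing more can be done
```

I pressed the old glide out into the catch tray, put the slim drift back in the rack slot it came from, and handed the job in at about 29 s of the 67 s allowed. No verdict is reported.

**Pressing:** The tip went into the bore on the first try. I pressed in short stages. The highest wrist readings at the end of a stage were about 20 N vertical and about 6 N sideways; peaks between readings were not seen. The load eased and then vanished about 16 to 23 mm below the glide's start.

**Last checks:**
- **Glide:** the wrist camera, looking in at the stand's open end, shows it on the tray floor. The network agreed at confidence 0.59, and earlier looks from other angles could not see it.
- **Drift:** it stands in its slot and looks the same in the wrist picture as before I picked it up. The hand let go within about 1 mm of the pose where it gripped. I did not measure its tip position or tilt separately.
- **Other things:** the two other rack tools, and the tabletop items I could see, look unmoved in the last pictures. I did not measure them.
- **Disagreement:** while lining up over the bore, the side and wrist cameras differed by about 2 mm, so I used a value between them. The fit confirmed it.

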